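# Clamp a cigar box shut in the toggle-clamp fixture

### The arm

A 6-joint arm with a two-finger parallel gripper is mounted at the origin on a cart in front of the work surface, level with it; the furniture and walls round the work are solid. World frame = base frame: x ahead of the robot, y to its left, z up, the work surface at z = 0. Lengths are in mm, angles in rad, forces in N, time in s.
With the tool pointing down it reaches from about 350 to 875 mm from the base axis. Payload 4.2 kg.
Tool frame: the origin (TCP) lies between the finger pads; the fingertips stand 25 mm ahead of it and the grasp point (between the pads) lies 6 mm ahead of it; z points along the fingers, y is the line along which they close (so a half turn about z gives the same grasp; the last joint's range is limited). The gripper opens to 85 mm and grips with 20 to 120 N. Pads are 22 mm wide; open, the fingers measure 114 mm over their backs; the gripper's body (76 mm by 85 mm) begins 54 mm behind the grasp point. The pads swing forward as they close: fully open they stand 13 mm farther back than shut.
Start: joints at [-0.92, 0.385, 0.008, 0, -1.194, -0.259], TCP at [238.671, -577.612, 256.312] pointing down, gripper open.
Joint ranges: [-3.14, 3.14], [-1.21, 2.06], [-1.07, 1.41], [-3.16, 2.05], [-2.99, -0.16], [-3.1, 3.1]. Speed limits (rad/s): [2.79, 2.79, 3.14, 3.14, 3.14, 3.14].

### API

Orientations are given as a unit quaternion [x, y, z, w].
In Python, from bench import arm gives the robot as it stands.
- The arm moves only by the shell command python3 -m pendant 'ROWS'. ROWS is JSON, a list of rows, each a list of 7 numbers: the shift along the tool's x, y, z in m, then the turn, a rotation vector about the tool's x, y, z in degrees, then the finger opening in m, from 0 to 0.0854. In form: [[x, y, z, wx, wy, wz, fingers], ...]. A call has 1 to 12 rows; each row shifts and turns the commanded pose from where the row before left it, along the tool's axes as they then stand; what a row does not reach is not made up. A row lasts 1/10 s, in which the tool goes at most 50 mm and 8.59 degrees, less where a joint would pass 70% of its speed; a pose out of reach is approached as far as the arm can. A call is refused whole if a number of a shift passes 0.05 or a number of a turn 8.59, either way. A call with a gripper value outside its range is refused whole. The fingers move at their own pace and stop on an object; the grip force is fixed at half the most. Time passes only in rows, so rows that do not move let the fingers close. It gives the time, the measured TCP pose, the force, the opening and the grip force at its end, in the units of the state.
- arm.read_state(): the state, without advancing time (a new reading comes with each control period).
- arm.get_image(name): name is "scene" or "top" or "wrist"; returns a dict with "image" (384x512x3 uint8, red, green, blue), "fx", "fy", "cx", "cy" (pixels), "xyz" and "rotation" of the camera in the world. Camera axes: x right, y down, z forward; pixel columns grow to the right and rows downward; lengths in mm; the calibration is good to about 2 mm. A picture is of the moment at which its call begins. There is no depth.
- arm.job_done(): hands the job in; it is judged then, once.
The state is a dict: "clock": time; "joints": joint angles; "joint_vel": joint speeds; "joint_efforts": joint torques, N m; "position": TCP position; "ee_rot": TCP orientation; "contact_force": force on the tool from outside, world axes, zero at the start; "wrist_torque": the same for the moment, N m; "gripper_width": finger opening in mm; "grasp_force": force on a finger pad.
Only numpy, scipy, OpenCV 4.12 (cv2) and the standard library are available. Lean on these libraries where they do the work, as an engineer would, in place of code of your own. Each camera call takes 0.05 s, during which the arm holds its last target. There are 200 camera calls.

### The job

With the fingertips, press the lid of the cigar box in the fixture fully shut, then push the handle of each of the two toggle clamps over toward the box, past centre, so that both snap over and hold the lid down. Only press and push: do not pinch or force the handles, do not lift the box or shove it out of its nest, and leave the things lying around where they are.

Things in the scene. Friction and masses are not known exactly. Their poses are not given: they have to be found in the camera images.
- jig: clamping fixture: fixed plywood board 18 mm thick with low rails (16 mm) nesting the box and a steel toggle clamp at each end of the box. Origin at worktop height in the middle of the nest (board from x = -100 to +100 mm, y = -200 to +200 mm); x points away from the robot, y to the left clamp, z up.
- cigar_box: cedar cigar box with a row of cigars inside, 167 x 222 x 60 mm, 0.8 kg, standing loose in the fixture's nest. Origin: centre of its underside, 18 mm above the worktop; axes as the fixture's. The lid is hinged along the far (+x) top edge.
- cigar_box_lid (a joint): hinge of the box lid: 0 = shut, grows as it opens; found partly open (0.5 to 1.0 rad), free edge raised. The stiff hinge (about 0.14 N m) keeps it wherever it is left. Hinge line along the box's y axis at x = +79 mm, 56 mm above the box's underside (74 mm above the worktop).
- lid_edge (a point): middle of the lid's free edge, on its outer (upper) face, 161 mm from the hinge line; the lid is 6 mm thick and 222 mm wide. With the lid shut its outer face is 77 mm above the worktop.
- clamp_left (a joint): left clamp lever. 0 = open as found: handle leaning 0.45 rad out, away from the box, presser arm upright. Grows as the handle is pushed toward the box; about 0.45 = handle upright (dead centre); 1.45 = thrown: handle leaning 1.00 rad in, arm level, rubber foot on the lid. Its weighted head lets it rest only at 0 or 1.45: let go before dead centre it drops back, past it it snaps over by itself.
- clamp_right (a joint): right clamp lever. 0 = open as found: handle leaning 0.45 rad out, away from the box, presser arm upright. Grows as the handle is pushed toward the box; about 0.45 = handle upright (dead centre); 1.45 = thrown: handle leaning 1.00 rad in, arm level, rubber foot on the lid. Its weighted head lets it rest only at 0 or 1.45: let go before dead centre it drops back, past it it snaps over by itself.
- clamp_left_hinge (a point): middle of the left clamp's hinge, 93 mm above the worktop, at x = 0, y = +150 mm in the fixture's frame; the hinge line runs along the fixture's x axis. Turning the lever takes about 0.07 N m at first (1 N at 70 mm), falling to nothing at dead centre. Its bracket is 44 mm wide in y, 56 mm in x, and 102 mm high above the worktop.
- clamp_right_hinge (a point): middle of the right clamp's hinge, 93 mm above the worktop, at x = 0, y = -150 mm in the fixture's frame; the hinge line runs along the fixture's x axis. Turning the lever takes about 0.07 N m at first (1 N at 70 mm), falling to nothing at dead centre. Its bracket is 44 mm wide in y, 56 mm in x, and 102 mm high above the worktop.
- clamp_left_tip (a point): end of the left clamp's handle, 105 mm from its hinge line; moves with the handle. The outer 50 mm of the handle are a 26 mm thick round-ended steel weight, the rest an 11 mm rod. As found it is 188 mm above the worktop; upright it is at 198 mm, thrown at 150 mm.
- clamp_right_tip (a point): end of the right clamp's handle, 105 mm from its hinge line; moves with the handle. The outer 50 mm of the handle are a 26 mm thick round-ended steel weight, the rest an 11 mm rod. As found it is 188 mm above the worktop; upright it is at 198 mm, thrown at 150 mm.
- cigar_a: bystander: cigar, 148 mm long, 20 mm thick, lying at the right of the worktop, origin at its underside centre
- lighter: bystander: lighter, 73 x 50 x 14 mm, lying on the board by its back left corner
- wood_block: bystander: dark wooden block, 37 x 50 x 18 mm, lying on the board by its back right corner
- tape_roll: bystander: roll of tape, 93 mm across, 24 mm high, at the back left
- pencil: bystander: pencil, about 140 mm long, 8 mm thick, at the front right of the worktop
- cutting_knife: bystander: flat rounded knife with a wooden back, 86 x 122 x 9 mm, lying behind the fixture
- paste_cup_full: bystander: small plastic cup of paste, 63 mm across, 36 mm high, at the left of the worktop

How it is judged:
By the outcome, as a careful person would: the job done as asked, in the order asked, and still so for the second after the job is handed in, with the robot touching nothing.
It also fails if it takes over 54 s, if anything falls off the work surface, if the arm or the gripper's body presses on something with over 40 N, if the wrist force passes 120 N, or if a joint passes its speed limit or range.

## Working session

There is one attempt and no reset: what is moved stays moved. The work goes in short steps, Python scripts to look and compute and a shell command to move; the robot and the scene stay as the last step left them, time stands still between calls to the robot, and variables do not carry over. Pictures are saved under pics/ and viewed, at most 10 in all, crops included, and the job is handed in when it is done.

```bash
mkdir -p pics; ls
python3 - <<'E'
from bench import arm
import cv2,json
s=arm.read_state();print(s)
for n in("scene","top"):
    d=arm.get_image(n);cv2.imwrite(f"pics/{n}0.png",d["image"][:,:,::-1])
    print(n,d["fx"],d["fy"],d["cx"],d["cy"],d["xyz"],d["rotation"])
E
```

```text
pics
{'clock': 0.0, 'joints': array([-9.20387123e-01,  3.85570807e-01,  6.64857337e-03, -5.15336985e-04,
       -1.19400728e+00, -2.58577987e-01]), 'joint_vel': array([ 0.00020199, -0.0003938 ,  0.00212482,  0.00076827,  0.00219757,
       -0.00083366]), 'joint_efforts': array([-1.24023518e-03, -3.92288411e+01,  1.88397878e+01,  4.18621480e+00,
       -4.73655018e-03, -1.70327394e-05]), 'position': array([ 238.4886548 , -577.14317107,  255.21940247]), 'ee_rot': array([-1.94571349e-01,  9.80887759e-01,  1.06345607e-03, -2.53063140e-04]), 'contact_force': array([ 0.12334456, -0.20087039,  0.14604829]), 'wrist_torque': array([0.0235861 , 0.012078  , 0.01063899]), 'grasp_force': 0.0, 'gripper_width': 85.51821321099683}
scene 382.3856580573352 382.3856580573352 251.34803672385075 190.5645454042078 [-106.75975265 -282.98312993  912.5175126 ] [ 0.77889476 -0.50094587  0.19630407 -0.32224354]
top 357.6597121159801 357.6597121159801 256.0279888600132 193.9672575110755 [ 426.79600465   56.03886923 1134.65835858] [ 0.70608333 -0.70407857  0.05771844 -0.04887001]
```

View pics/scene0.png

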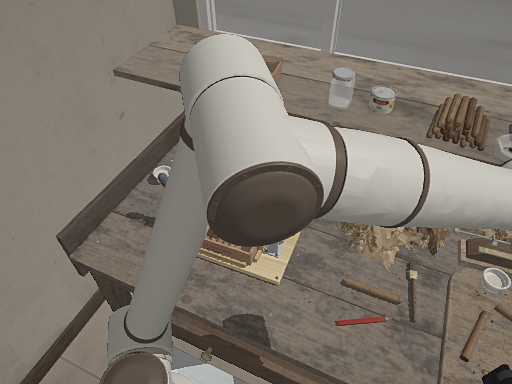

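View pics/top0.png

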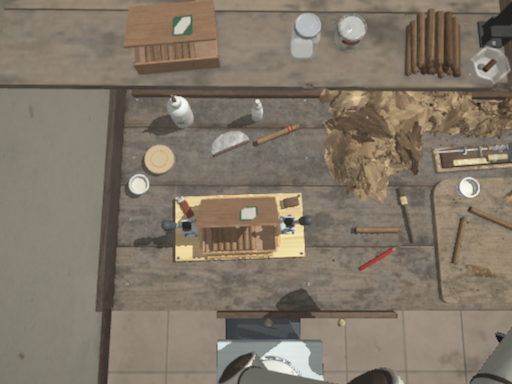

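The scene view is blocked by the arm. In the top view the jig board spans about (174,195)–(306,262), the open lid is at (237,212), and the clamp heads are at (170,226) and (306,220). Next I'll enlarge the view and measure.

```bash
cat > h.py <<'E'
import numpy as np,cv2
from scipy.spatial.transform import Rotation as R
from bench import arm
def cam(n):
    d=arm.get_image(n);d["R"]=R.from_quat(d["rotation"]).as_matrix();return d
def ray(d,u,v):
    r=d["R"]@np.array([(u-d["cx"])/d["fx"],(v-d["cy"])/d["fy"],1]);return np.array(d["xyz"]),r/np.linalg.norm(r)
def onz(d,u,v,z):
    o,r=ray(d,u,v);return o+r*(z-o[2])/r[2]
def tri(l):
    A=np.zeros((3,3));b=np.zeros(3)
    for o,r in l:
        P=np.eye(3)-np.outer(r,r);A+=P;b+=P@o
    x=np.linalg.solve(A,b);return x,[np.linalg.norm((np.eye(3)-np.outer(r,r))@(x-o)) for o,r in l]
def px(d,p):
    q=d["R"].T@(np.array(p)-d["xyz"]);return d["cx"]+d["fx"]*q[0]/q[2],d["cy"]+d["fy"]*q[1]/q[2]
E
python3 - <<'E'
from h import *
d=cam("top");im=d["image"]
c=im[175:280,150:330];cv2.imwrite("pics/c1.png",cv2.resize(c,None,fx=4.4,fy=4.4,interpolation=cv2.INTER_CUBIC)[:,:,::-1])
hsv=cv2.cvtColor(im,cv2.COLOR_RGB2HSV)
m=((hsv[...,0]>14)&(hsv[...,0]<32)&(hsv[...,1]>60)&(hsv[...,2]>170)).astype(np.uint8)
m[:185]=0;m[275:]=0;m[:,:160]=0;m[:,320:]=0
pts=cv2.findNonZero(m);print(len(pts));r=cv2.minAreaRect(pts);print(r)
b=cv2.boxPoints(r);P=np.array([onz(d,u,v,18) for u,v in b]);print(b,P.round(1),P.mean(0))
for i in range(4): print(np.linalg.norm(P[i]-P[i-1]))
E
```

```text
2297
((238.71673583984375, 226.28562927246094), (64.37553405761719, 129.543701171875), 88.02507019042969)
[[172.8741  196.34915]
 [302.34085 191.8848 ]
 [304.5594  256.2221 ]
 [175.09262 260.68646]] [[ 588.   303.8   18. ]
 [ 603.8 -104.5   18. ]
 [ 403.1 -107.8   18. ]
 [ 389.   289.7   18. ]] [495.98092645  95.30600098  18.        ]
199.54206168805663
408.5265170619736
200.76342707392573
397.6984004980974
```

View pics/c1.png

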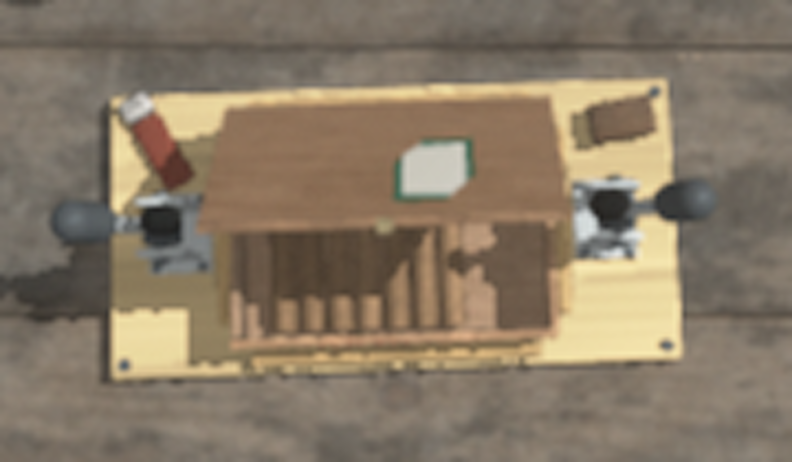

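The crop shows the board corners at TL(110,97), TR(667,80), BR(682,355) and BL(111,380). The lid's free edge runs (200,228)–(572,220), and the outer ends of the handles are at (52,220) and (716,200).

Run:
```python
from h import *
from scipy.optimize import brentq
d=cam("top")
f=lambda u,v:((u+.5)/4.4-.5+150,(v+.5)/4.4-.5+175)
C=[(110,97),(667,80),(682,355),(111,380)]
P=np.array([onz(d,*f(*c),18) for c in C]);print(P.round(1));
o=P.mean(0);yl=(P[0]+P[3]-P[1]-P[2]);yaw=np.arctan2(-yl[0],yl[1]);print("centre",o,"yaw",yaw,[np.linalg.norm(P[i]-P[i-1]) for i in range(4)])
M=R.from_rotvec([0,0,yaw]).as_matrix();O=np.array([o[0],o[1],0])
for c in [(200,228),(572,220),(385,222)]:
    a,r=ray(d,*f(*c));a=M.T@(a-O);r=M.T@r
    g=lambda t:np.hypot((a+r*t)[0]-79,(a+r*t)[2]-74)-161
    ts=np.linspace(800,1200,400);
    for i in range(399):
        if g(ts[i])*g(ts[i+1])<0:
            t=brentq(g,ts[i],ts[i+1]);p=a+r*t;print("lid",p.round(1),"ang",np.arctan2(p[2]-74,79-p[0]))
for c,z in [((52,220),183),((716,200),183)]:
    print("tip jig",(M.T@(onz(d,*f(*c),z)-O)).round(1))
for n,p in dict(L=[0,150,93],Rr=[0,-150,93],edge=[-82,0,77]).items(): print(n,(M@p+O).round(1))
print(M@[0,-150-46,188]+O,M@[0,150+46,188]+O)
```

```text
[[ 587.1  298.3   18. ]
 [ 600.9 -100.8   18. ]
 [ 405.9 -108.    18. ]
 [ 388.1  290.4   18. ]]
centre [495.49145164  94.97590025  18.        ] yaw 0.039658717240305945 [np.float64(199.11162287388797), np.float64(399.31449220482375), np.float64(195.12059157214628), np.float64(398.80268024668953)]
lid [ -8.9 107.  208.9] ang 0.9931776481098487
lid [ -12.2 -111.4  206.7] ang 0.9689200244206057
lid [ -9.4  -1.3 208.6] ang 0.9896565294577473
tip jig [  0.9 199.7 183. ]
tip jig [  -1.8 -201.2  183. ]
L [489.5 244.9  93. ]
Rr [501.4 -54.9  93. ]
edge [413.6  91.7  77. ]
[ 503.26252277 -100.86998419  188.        ] [487.72038051 290.82178469 188.        ]
```

Jig found: centre (495.5, 95), yaw 0.04, lid at about 0.98 rad. The board side lengths, lid width and tip positions agree with the given sizes. I'll lift, close the fingers and travel above the lid.

```bash
python3 -m pendant '[[0,0,-0.04,0,0,0,0],[0,0,-0.04,0,0,0,0],[-0.0313,0.03,0,0,0,0,0],[-0.0313,0.03,0,0,0,0,0],[-0.0313,0.03,0,0,0,0,0],[-0.0313,0.03,0,0,0,0,0],[-0.0313,0.03,0,0,0,0,0],[-0.0313,0.03,0,0,0,0,0],[-0.0313,0.03,0,0,0,0,0],[-0.0313,0.03,0,0,0,0,0]]'
python3 -m pendant '[[-0.0313,0.03,0,0,0,0,0],[-0.0313,0.03,0,0,0,0,0],[-0.0313,0.03,0,0,0,0,0],[-0.0313,0.03,0,0,0,0,0],[-0.0313,0.03,0,0,0,0,0],[-0.0313,0.03,0,0,0,0,0],[-0.0313,0.03,0,0,0,0,0],[-0.0313,0.03,0,0,0,0,0],[-0.0313,0.03,0,0,0,6.7,0],[0,0,0,0,0,6.7,0],[0,0,0,0,0,6.7,0],[0,0,0,0,0,0,0]]'
cat >> h.py <<'E'
O=np.array([495.5,95,0]);M=R.from_rotvec([0,0,.04]).as_matrix()
def tip():
    s=arm.read_state();T=R.from_quat(s["ee_rot"]).as_matrix()
    return s,T,s["position"]+T@[0,0,25.]
def go(pj):  # tool shift (mm) to bring fingertips to jig point
    s,T,p=tip();return (T.T@(M@np.array(pj)+O-p)).round(1)
E
python3 - <<'E'
from h import *
s,T,p=tip();print(s["clock"],s["position"],s["joints"].round(2),"tip jig",M.T@(p-O));print((M.T@T).round(3))
a=cam("wrist");b=cam("scene");print(a["xyz"],a["rotation"])
cv2.imwrite("pics/w2.png",np.hstack([a["image"],b["image"]])[:,:,::-1]) if 0 else cv2.imwrite("pics/w2.png",cv2.resize(np.hstack([a["image"],b["image"]]),(800,300),interpolation=cv2.INTER_AREA)[:,:,::-1])
E
```

```text
clock: 1.2
position: [378.6, -258.4, 336.4]
ee_rot: [-0.195, 0.981, -0.0, 0.0]
contact_force: [0.8, -0.1, 0.7]
gripper_width: 0.1
grasp_force: 0.0
clock: 2.4
position: [535.6, 97.4, 335.8]
ee_rot: [-0.021, 1.0, -0.0, -0.0]
contact_force: [0.1, -0.5, 1.0]
gripper_width: 0.0
grasp_force: 0.0
2.4 [535.6335535   97.3621619  335.83652444] [ 0.48  0.2  -0.05 -0.   -1.32 -2.01] tip jig [ 40.17211323   0.74782759 310.8365369 ]
[[-1.    -0.002 -0.001]
 [-0.002  1.    -0.   ]
 [ 0.001 -0.    -1.   ]]
[453.33248401  93.1159794  452.85109706] [0.6828116  0.71244069 0.11682425 0.11202087]
```

View pics/w2.png

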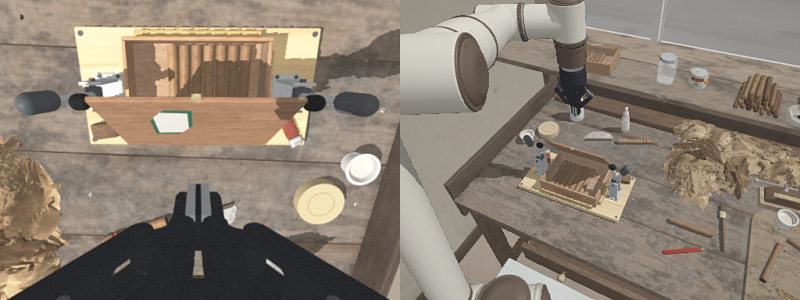

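The wrist image (half scale) shows the lid's free edge from (86,97) to (309,99), with handle ends at (14,103) for the right clamp and (380,104) for the left. The scene view is now clear. I'll triangulate these against the top view.

Run:
```python
from h import *
w=cam("wrist");t=cam("top")
f=lambda u,v:((u+.5)/4.4-.5+150,(v+.5)/4.4-.5+175)
g=lambda u,v:(u*1.28,v*1.28)
for n,a,b in [("lidR",(572,220),(86,97)),("lidL",(200,228),(309,99)),("tipR",(716,200),(14,103)),("tipL",(52,220),(380,104)),("bdFR",(682,355),(76,27)),("bdFL",(111,380),(321,27))]:
    x,e=tri([ray(t,*f(*a)),ray(w,*g(*b))]);print(n,(M.T@(x-O)).round(1),np.round(e,1))
print(go([25,0,225]),go([15,0,200]))
```

```text
lidR [ -11.6 -111.1  208.3] [0.7 0.7]
lidL [ -9.9 106.3 214.3] [0.7 0.7]
tipR [  -1.6 -200.8  185. ] [0.5 0.5]
tipL [  0.  200.3 181.3] [1.1 1.1]
bdFR [ -98.1 -200.2   11.1] [0.3 0.3]
bdFL [-100.1  201.6    7.7] [0.3 0.3]
[15.1 -0.  86.4] [ 25.1   0.  111.4]
```

All agree with the expected geometry. Now I'll swing the lid down along its arc.

```bash
python3 -m pendant '[[0.005,0,0.038,0,0,0,0],[0.005,0,0.038,0,0,0,0],[0.005,0,0.038,0,0,0,0],[0.01,0,0,0,0,0,0],[0.01,0,0.008,0,0,0,0],[0.01,0,0.008,0,0,0,0],[0.01,0,0.008,0,0,0,0],[0.007,0,0.01,0,0,0,0],[0.007,0,0.01,0,0,0,0],[0.007,0,0.01,0,0,0,0]]'
python3 -m pendant '[[0.005,0,0.011,0,0,0,0],[0.005,0,0.011,0,0,0,0],[0.005,0,0.011,0,0,0,0],[0.003,0,0.008,0,0,0,0],[0.003,0,0.008,0,0,0,0]]'
python3 - <<'E'
from h import *
s,T,p=tip();print("tip jig",M.T@(p-O),s["contact_force"])
b=cam("scene");cv2.imwrite("pics/s3.png",cv2.resize(b["image"][160:300,130:320],None,fx=4,fy=4)[:,:,::-1])
E
```

```text
clock: 3.6
position: [460.0, 94.1, 168.8]
ee_rot: [-0.021, 1.0, 0.0, 0.001]
contact_force: [0.5, 0.3, -0.0]
gripper_width: -0.1
grasp_force: 0.4
clock: 4.1
position: [439.0, 93.2, 119.2]
ee_rot: [-0.021, 1.0, 0.0, 0.0]
contact_force: [1.0, 0.2, 1.0]
gripper_width: 0.1
grasp_force: 0.3
tip jig [-56.51733945   0.42423926  94.17158197] [1.00974577 0.23579822 0.97447435]
```

View pics/s3.png

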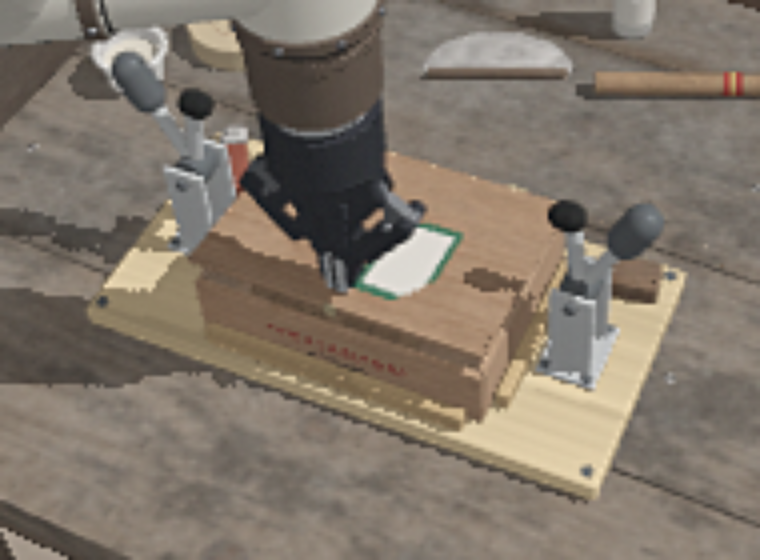

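The picture shows the fingertips on the lid at (335,280), the lid nearly shut and the clamps untouched. Next I'll press it the rest of the way down.

```bash
python3 -m pendant '[[0.001,0,0.007,0,0,0,0],[0,0,0.006,0,0,0,0],[0,0,0.002,0,0,0,0],[0,0,0.002,0,0,0,0],[0,0,0,0,0,0,0]]'
```

```text
clock: 4.65
position: [437.8, 92.9, 102.1]
ee_rot: [-0.02, 1.0, -0.0, -0.0]
contact_force: [-0.1, 0.3, -0.2]
gripper_width: -0.1
grasp_force: 0.0
```

```bash
python3 -m pendant '[[0,0,0.001,0,0,0,0],[0,0,0,0,0,0,0]]';python3 -m pendant '[[0,0,0.001,0,0,0,0],[0,0,0,0,0,0,0]]'
```

```text
clock: 4.85
position: [438.0, 93.0, 101.7]
ee_rot: [-0.021, 1.0, 0.0, 0.0]
contact_force: [-0.6, -0.3, 3.0]
gripper_width: 0.2
grasp_force: 1.5
clock: 5.05
position: [438.1, 93.0, 101.6]
ee_rot: [-0.021, 1.0, 0.0, 0.0]
contact_force: [-3.5, -0.2, 9.5]
gripper_width: -0.1
grasp_force: 5.4
```

The tip stops at 77 mm with about 9.5 N, so the lid is shut. I'll lift off and go outside the right clamp.

```bash
python3 -m pendant '[[0,0,-0.03,0,0,0,0],[0,0,-0.045,0,0,0,0],[0,0,-0.045,0,0,0,0],[0,0,-0.045,0,0,0,0],[-0.01,-0.041,0,0,0,0,0],[-0.01,-0.041,0,0,0,0,0],[-0.01,-0.041,0,0,0,0,0],[-0.01,-0.041,0,0,0,0,0],[-0.01,-0.041,0,0,0,0,0],[-0.008,-0.041,0,0,0,0,0],[0,0,0,0,0,0,0]]'
python3 -m pendant '[[0,0,0.042,0,0,0,0],[0,0,0.042,0,0,0,0],[0,0,0,0,0,0,0]]'
python3 - <<'E'
from h import *
s,T,p=tip();print("tip jig",M.T@(p-O),s["contact_force"])
b=cam("scene");cv2.imwrite("pics/s4.png",cv2.resize(b["image"][160:300,130:320],None,fx=4,fy=4)[:,:,::-1])
E
```

```text
clock: 6.15
position: [506.4, -154.2, 264.5]
ee_rot: [-0.018, 1.0, -0.0, -0.0]
contact_force: [-0.6, 0.3, -0.7]
gripper_width: -0.4
grasp_force: 0.0
clock: 6.45
position: [501.6, -149.9, 176.0]
ee_rot: [-0.02, 1.0, 0.001, -0.006]
contact_force: [-0.4, -0.1, 0.1]
gripper_width: 0.0
grasp_force: 0.0
tip jig [  -3.96733734 -244.92375739  150.96006584] [-0.37150284 -0.11724696  0.07679286]
```

View pics/s4.png

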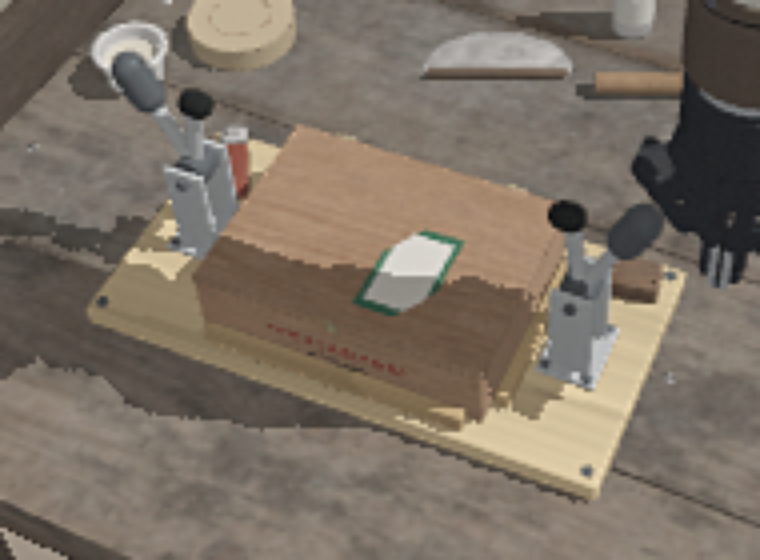

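The lid lies flat and stays shut, and the fingertips (720,265) are outside the right handle. I'll push it inward.

```bash
python3 -m pendant '[[-0.004,0.01,-0.006,0,0,0,0],[0,0.01,0,0,0,0,0],[0,0.008,0,0,0,0,0],[0,0.008,0,0,0,0,0],[0,0.008,0,0,0,0,0],[0,0.008,0,0,0,0,0]]'
python3 -m pendant '[[0,0.006,0,0,0,0,0],[0,0.006,0,0,0,0,0],[0,0.006,0,0,0,0,0],[0,0.006,0,0,0,0,0],[0,0.006,0,0,0,0,0],[0,0,0,0,0,0,0],[0,0,0,0,0,0,0],[0,0,0,0,0,0,0]]'
python3 - <<'E'
from h import *
s,T,p=tip();print("tip jig",M.T@(p-O),s["contact_force"])
b=cam("scene");cv2.imwrite("pics/s5.png",cv2.resize(b["image"][160:300,130:320],None,fx=4,fy=4)[:,:,::-1])
E
```

```text
clock: 7.1
position: [507.6, -97.6, 187.6]
ee_rot: [-0.021, 1.0, 0.0, 0.0]
contact_force: [-0.8, 0.5, 1.3]
gripper_width: -0.1
grasp_force: 0.2
clock: 7.9
position: [506.4, -68.5, 187.3]
ee_rot: [-0.02, 1.0, -0.0, -0.0]
contact_force: [0.8, 0.2, -0.0]
gripper_width: -0.2
grasp_force: 0.0
tip jig [   4.39703015 -163.8344243   162.28405497] [ 0.80004112  0.1947595  -0.01594032]
```

View pics/s5.png

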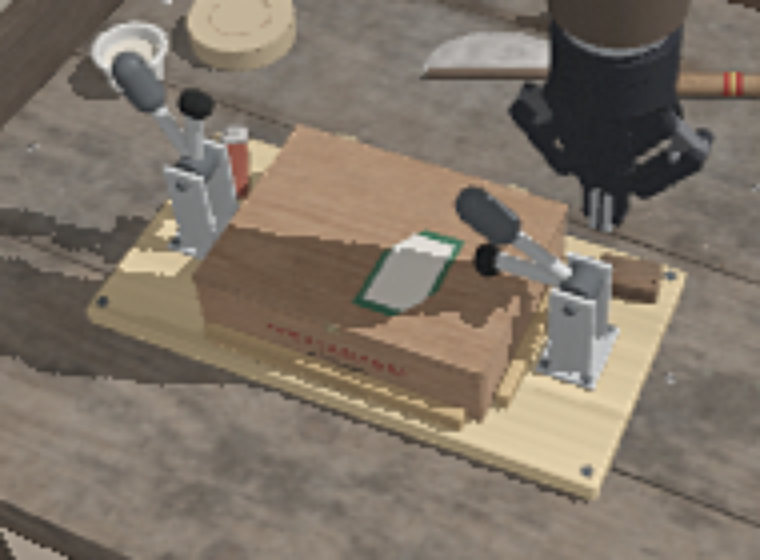

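The right clamp has snapped over, with its handle leaning in and its foot on the lid at (487,260). Now the left one.

```bash
python3 -m pendant '[[0,0,-0.045,0,0,0,0],[0,0,-0.045,0,0,0,0],[0,0.041,0,0,0,0,0],[0,0.041,0,0,0,0,0],[0,0.041,0,0,0,0,0],[0,0.041,0,0,0,0,0],[0,0.041,0,0,0,0,0],[0,0.041,0,0,0,0,0],[0,0.041,0,0,0,0,0],[0,0.041,0,0,0,0,0],[0,0.041,0,0,0,0,0],[0,0.041,0,0,0,0,0]]'
python3 -m pendant '[[0,0,0,0,0,0,0],[0.002,0,0.03,0,0,0,0],[0.002,0,0.03,0,0,0,0],[0,0,0.03,0,0,0,0],[0,0,0,0,0,0,0]]'
python3 - <<'E'
from h import *
s,T,p=tip();print("tip jig",M.T@(p-O),s["contact_force"],s["joints"])
E
```

```text
clock: 9.15
position: [489.4, 342.7, 277.3]
ee_rot: [-0.02, 1.0, -0.0, 0.0]
contact_force: [1.7, 0.6, -0.3]
gripper_width: 0.3
grasp_force: 0.0
clock: 9.65
position: [483.7, 338.4, 182.9]
ee_rot: [-0.02, 1.0, -0.003, -0.004]
contact_force: [-1.1, -0.8, 0.5]
gripper_width: 0.3
grasp_force: 0.0
tip jig [ -2.25344417 243.51054939 157.87119558] [-1.08151504 -0.78088149  0.4914488 ] [ 8.83918615e-01  3.91783335e-01 -1.76259041e-01 -1.63446685e-03
 -1.01278274e+00 -2.41439497e+00]
```

```bash
python3 -m pendant '[[-0.002,-0.01,-0.002,0,0,0,0],[0,-0.01,0,0,0,0,0],[0,-0.008,0,0,0,0,0],[0,-0.008,0,0,0,0,0],[0,-0.008,0,0,0,0,0],[0,-0.008,0,0,0,0,0]]'
python3 -m pendant '[[0,-0.006,0,0,0,0,0],[0,-0.006,0,0,0,0,0],[0,-0.006,0,0,0,0,0],[0,-0.006,0,0,0,0,0],[0,-0.006,0,0,0,0,0],[0,0,0,0,0,0,0],[0,0,0,0,0,0,0],[0,0,0,0,0,0,0]]'
python3 -m pendant '[[0,0.02,-0.03,0,0,0,0],[0,0.02,-0.045,0,0,0,0],[0,0,-0.045,0,0,0,0],[0,0,0,0,0,0,0]]'
python3 - <<'E'
from h import *
s,T,p=tip();print("tip jig",M.T@(p-O),s["contact_force"])
b=cam("scene");cv2.imwrite("pics/s6.png",cv2.resize(b["image"][160:300,130:320],None,fx=4,fy=4)[:,:,::-1])
t=cam("top");cv2.imwrite("pics/t6.png",cv2.resize(t["image"][120:280,120:320],None,fx=3.5,fy=3.5)[:,:,::-1])
E
```

```text
clock: 10.25
position: [489.9, 288.6, 189.9]
ee_rot: [-0.02, 1.0, 0.0, 0.0]
contact_force: [-0.8, 1.3, -0.6]
gripper_width: -0.3
grasp_force: 0.3
clock: 11.05
position: [491.1, 259.4, 189.3]
ee_rot: [-0.021, 1.0, 0.0, 0.0]
contact_force: [-0.3, -1.2, 0.3]
gripper_width: -0.0
grasp_force: 0.0
clock: 11.45
position: [491.8, 301.6, 316.9]
ee_rot: [-0.022, 1.0, 0.004, 0.006]
contact_force: [0.8, -1.1, 0.4]
gripper_width: 0.3
grasp_force: 0.0
tip jig [  4.89789244 206.82883782 291.94635434] [ 0.84939452 -1.0575856   0.39286311]
```

View pics/s6.png

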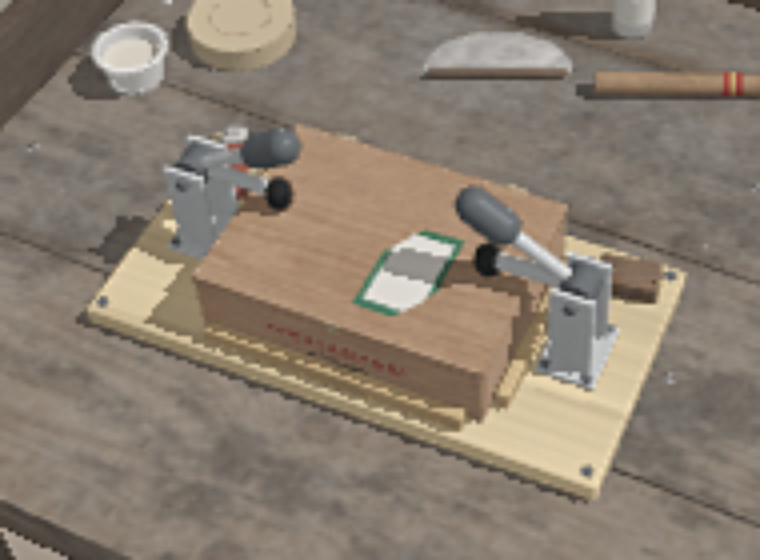

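View pics/t6.png

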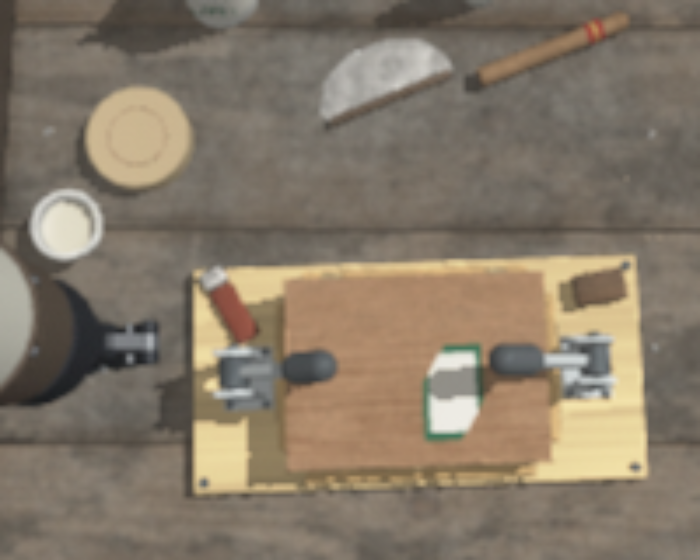

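Both clamps are thrown, with feet on the lid at (278,193) and (487,260). The lid is flat, the box is in its nest, the other objects in view have not moved, and the arm is clear.

```bash
python3 -m pendant '[[0,0,0,0,0,0,0],[0,0,0,0,0,0,0],[0,0,0,0,0,0,0]]'; python3 -c "
from bench import arm;print(arm.job_done())"
```

```text
clock: 11.85
position: [489.1, 298.9, 308.1]
ee_rot: [-0.02, 1.0, -0.001, -0.001]
contact_force: [-0.1, -0.1, 0.2]
gripper_width: -0.3
grasp_force: 0.0
the job is handed in; nothing more can be done
None
```

The lid is pressed fully shut and both toggle clamps have snapped over and hold it down; the arm was clear of everything when I handed the job in at about 12 s.

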